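Load the vial carrier and hang it in the cabinet

TASK

First stand every amber vial upright in a bore of the grey carrier while the carrier is on the bench. Then hang the loaded carrier by its orange head on the hook inside the white cabinet so that it hangs freely: lower it through the roof opening with the blue hatch slid aside, without the carrier or the gripper touching the cabinet's frame. At the end slide the hatch fully shut, and leave the other things on the bench where they are.

Things in the scene. Friction and masses are not known exactly. Their poses are not given: they have to be found in the camera images.
- cabinet: Fixed white bench-top cabinet with a clear front window, 142 (x) x 236 (y) x 178 mm high, walls 6 mm, inner floor at z = 6 mm; stands turned a little, differently each time. Origin: centre of its underside; x points from the window (robot side) to the rear wall, z up. Walls, window, rim and rails are its frame.
- opening (a point): Centre of the cabinet's roof opening, 178 mm above its underside; axes as the cabinet's. The opening is the whole roof inside the walls: 130 (x) x 224 (y) mm. Aluminium slide rails run along its front and rear rims (outer faces 78 mm from the middle, tops 9 mm above this point) and on to y = +352 mm, past the left side.
- hook_seat (a point): Top of the bar of the steel hook inside the cabinet, where the carrier's orange head has to rest: at x = +27, y = 0, z = 138 mm of the cabinet; axes as the cabinet's. The bar (10 mm round) comes out of the rear wall toward the window (-x); its turned-up tip rises 13 mm above the bar's top and ends 23 mm from the seat toward the window. Nothing else is inside.
- hatch (a joint): Slide of the blue hatch that covers the roof opening, in m: 0 = closed, 0.226 = fully open; found closed or a little open (up to 0.05). It grows as the hatch slides along the cabinet's +y (to the robot's left); it needs about 2 to 4 N and stays where it is left.
- hatch_knob (a point): Centre of the black round knob on the hatch: 28 mm in diameter, 26 mm high, axis upright, its underside 6 mm above the hatch plate; moves with the hatch. When the hatch is closed this point lies at x = 0, y = 0, z = 203 mm of the cabinet.
- carrier: Loose vial carrier, about 0.45 kg: grey block 40 (x) x 186 (y) x 34 mm high with four bores in a row along y; in its middle two 6 mm steel rods (y = +-13 mm) carry an orange head 18 x 34 x 20 mm, underside at z = 118 mm. The window under the head (20 mm between the rods, z = 34 to 118 mm, open along x) takes the hook. Origin: centre of its underside. Alike both ways round.
- grip_head (a point): Centre of the orange grip head of the carrier: 128 mm above the carrier's underside, 10 mm below the head's top. Grip it across its 34 mm (carrier y), where the hook does not come in the way of the fingers.
- bore0 (a point): Centre of the floor of a bore of the carrier, at y = -73 mm, 8 mm above the carrier's underside; the bore is 28 mm wide and 26 mm deep, open at the top. Takes one vial.
- bore1 (a point): Centre of the floor of a bore of the carrier, at y = -38 mm, 8 mm above the carrier's underside; the bore is 28 mm wide and 26 mm deep, open at the top. Takes one vial.
- bore2 (a point): Centre of the floor of a bore of the carrier, at y = +38 mm, 8 mm above the carrier's underside; the bore is 28 mm wide and 26 mm deep, open at the top. Takes one vial.
- bore3 (a point): Centre of the floor of a bore of the carrier, at y = +73 mm, 8 mm above the carrier's underside; the bore is 28 mm wide and 26 mm deep, open at the top. Takes one vial.
- vial_a: Loose amber glass vial with a white cap, 26 mm in diameter, 100 mm high (cap: the top 18 mm, 25 mm in diameter), about 45 g; standing on the bench. Origin: centre of its underside, z up. May be absent.
- vial_b: Loose amber glass vial with a white cap, 26 mm in diameter, 100 mm high (cap: the top 18 mm, 25 mm in diameter), about 45 g; standing on the bench. Origin: centre of its underside, z up. May be absent.
- vial_c: Loose amber glass vial with a white cap, 26 mm in diameter, 100 mm high (cap: the top 18 mm, 25 mm in diameter), about 45 g; standing on the bench. Origin: centre of its underside, z up. May be absent.
- vial_d: Loose amber glass vial with a white cap, 26 mm in diameter, 100 mm high (cap: the top 18 mm, 25 mm in diameter), about 45 g; standing on the bench. Origin: centre of its underside, z up. May be absent.
- tape: Bystander, to be left alone: roll of tan tape, 98 mm across, 25 mm high, lying flat. Origin: centre of its underside.
- brown_bottle: Bystander, to be left alone: brown bottle, 52 mm wide, 107 mm high, behind the cabinet. Origin: centre of its underside.
- ferrules: Bystander, to be left alone: small pale jar, 37 mm wide, 48 mm high. Origin: centre of its underside.
- fuse_carton: Bystander, to be left alone: small blue carton, 32 x 50 x 18 mm. Origin: centre of its underside.
- mouse: Bystander, to be left alone: black computer mouse, 108 x 60 x 34 mm. Origin: centre of its underside.

How it is judged:
By the outcome, as a careful person would: the job done as asked, in the order asked, and still so for the second after the job is handed in, with the robot touching nothing.
Of vial_a, vial_b, vial_c, vial_d only 3 to 4 are there at a start; the rules pass over those that are not, and their reading is None.
At some moment in a run one of carrier may be knocked a few centimetres aside while the robot is not near it.
It also fails if it takes over 210 s, if anything falls off the work surface, if the arm or the gripper's body presses on something with over 40 N, if the wrist force passes 120 N, or if a joint passes its speed limit or range.

ROBOT

A 7-joint arm with a two-finger parallel gripper is mounted at the origin on a cart in front of the work surface, level with it; the furniture and walls round the work are solid. World frame = base frame: x ahead of the robot, y to its left, z up, the work surface at z = 0. Lengths are in m, angles in rad, forces in N, time in s.
With the tool pointing down it reaches from about 0.375 to 0.925 m from the base axis. Payload 3.1 kg.
Tool frame: the origin (TCP) lies midway between the tips of the shut fingers; the grasp point (between the pads) lies behind it (ctrl.grasp_offset is the z of the grasp point in the tool frame, in m); z points along the fingers, y is the line along which they close (so a half turn about z gives the same grasp; the last joint's range is limited). The gripper opens to 85 mm and grips with 20 to 120 N. Pads are 22 mm wide; open, the fingers measure 114 mm over their backs; the gripper's body (76 mm by 85 mm) begins 54 mm behind the grasp point. The pads swing forward as they close: fully open they stand 13 mm farther back than shut.
Start: joints at [1.044, 0.383, 0.044, 1.598, -0.018, 1.161, -0.05], TCP at [0.27, -0.591, 0.231] pointing down, gripper open.
Joint ranges: [-2.61, 2.61], [-0.41, 2.15], [-1.48, 1.57], [0, 2.5], [-1.57, 4.71], [0.05, 1.97], [-2.85, 2.85]. Speed limits (rad/s): [2.79, 2.79, 3.14, 3.14, 3.14, 3.14, 3.14].

INTERFACE

Orientations are given as a rotation vector (axis times angle).
In Python, from station import ctrl gives the robot as it stands. Calls block until the motion is done:
- ctrl.move_ptp(position, orientation): joint-space move of the TCP to a pose.
- ctrl.move_straight(position, orientation=None, vel=0.15, stop_force=None): straight line of the TCP; orientation=None keeps the orientation; vel is the mean speed in m/s. With stop_force (N) it stops when the force on the tool has changed by that much, and returns True; else False.
- ctrl.goto_joints(angles): joint-space move.
- ctrl.release() and ctrl.clamp(force=None): open the fingers fully, or close them until they stop; force is the grip in N (None keeps the last).
- ctrl.pause(seconds).
- ctrl.ik(position, orientation): joint angles nearest the present ones, or None.
- ctrl.get_obs(): the state.
- ctrl.get_image(name): name is "side" or "top"; returns a dict with "frame" (400x640x3 uint8, red, green, blue), "z_map" (400x640 float32, m along the optical axis (not along the pixel's ray), 0 where there is no reading), "fx", "fy", "cx", "cy" (pixels), "camera_from_world" (4x4, takes a point from world to camera coordinates). Camera axes: x right, y down, z forward; pixel columns grow to the right and rows downward; lengths in m; the calibration is good to about 2 mm. A picture is of the moment at which its call begins.
A pose or a line that the arm cannot do raises ctrl.Unreachable and nothing moves.
- ctrl.sign_off(): hands the job in; it is judged then, once.
The state is a dict: "time_s": time; "joint_positions": joint angles; "joint_vel": joint speeds; "effort": joint torques, N m; "tool_pos": TCP position; "ee_rot": TCP orientation; "ft_force": force on the tool from outside, world axes, zero at the start; "torque": the same for the moment, N m; "grip_width": finger opening in m; "finger_force": force on a finger pad.
Only numpy, scipy, OpenCV 4.12 (cv2) and the standard library are available. Lean on these libraries where they do the work, as an engineer would, in place of code of your own. Each camera call takes 0.05 s, during which the arm holds its last target. There are 200 camera calls.

## Working session

There is one attempt and no reset: what is moved stays moved. The work goes in short steps, each a Python script; the robot and the scene stay as the last script left them, time stands still between calls to the robot, and variables do not carry over. Pictures are saved under pics/ and viewed, at most 14 in all, crops included, and the job is handed in when it is done.

```bash
mkdir -p pics; ls
python3 - <<'E'
from station import ctrl
import cv2,numpy as np
for n in ("top","side"):
    d=ctrl.get_image(n); cv2.imwrite(f"pics/{n}0.png",d["frame"][:,:,::-1]); np.savez(f"{n}0.npz",**d)
    print(n,d["fx"],d["cx"],d["cy"],np.linalg.inv(d["camera_from_world"]).round(3).tolist())
o=ctrl.get_obs(); print(o, ctrl.grasp_offset)
E
```

```text
pics
station.py
top 406.36091035515705 313.4397777452365 205.19262517042915 [[0.002, -0.984, 0.175, 0.352], [-1.0, -0.004, -0.011, 0.01], [0.011, -0.175, -0.984, 1.315], [0.0, 0.0, 0.0, 1.0]]
side 403.43958516638196 318.1746920753305 196.15393839084373 [[-0.999, 0.015, -0.036, 0.605], [0.037, 0.637, -0.77, 0.893], [0.012, -0.771, -0.637, 0.869], [0.0, 0.0, 0.0, 1.0]]
{'time_s': 0.1, 'joint_positions': array([ 1.04418879,  0.38375316,  0.0438506 ,  1.59944552, -0.01785789,
        1.16120134, -0.04988554]), 'joint_vel': array([ 0.00107488, -0.00312755,  0.00032801, -0.00272196,  0.0007251 ,
       -0.00112769, -0.00051504]), 'effort': array([ 2.68409298e-03, -4.34732473e+01,  1.02947932e+00, -2.50455058e+01,
        1.10226060e-02,  5.52823272e-03, -6.10628348e-06]), 'tool_pos': array([ 0.26987907, -0.5903705 ,  0.22999982]), 'ee_rot': array([-3.06736339e+00, -6.68077282e-01,  1.06590667e-03]), 'ft_force': array([ 0.06156309, -0.15622823,  0.57132653]), 'torque': array([-6.73199571e-03, -2.35401814e-05, -2.51251925e-03]), 'finger_force': 0.0, 'grip_width': 0.0858516013975728} -0.0187
```

View pics/top0.png

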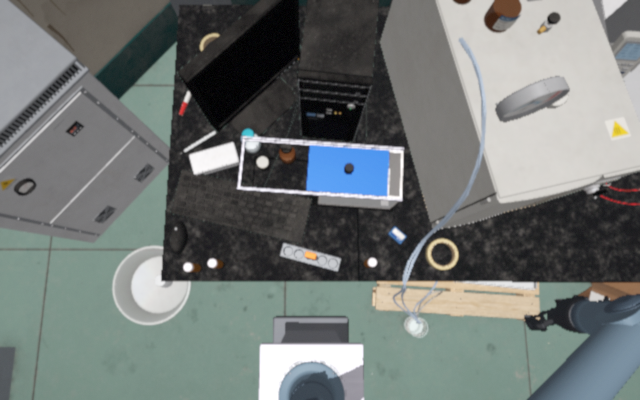

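View pics/side0.png

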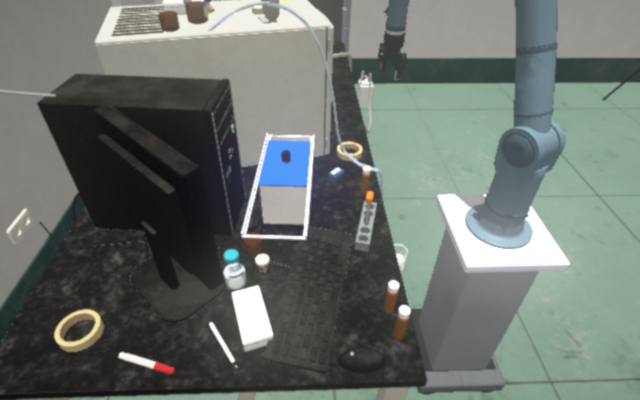

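The top view shows the carrier at about (310,257) with its orange head at (311,255). White caps are at (372,262), (212,263) and (188,267), with a pale object at (262,162). The hatch knob is at (349,168). The side view shows the same layout. Next I'll measure.

```bash
cat > h.py <<'E'
import numpy as np, cv2
from scipy.spatial.transform import Rotation as R
from station import ctrl
def cloud(d):
    z=d["z_map"]; v,u=np.mgrid[:z.shape[0],:z.shape[1]]
    P=np.stack([(u-d["cx"])/d["fx"]*z,(v-d["cy"])/d["fy"]*z,z],-1)
    T=np.linalg.inv(d["camera_from_world"]); W=P@T[:3,:3].T+T[:3,3]; W[z<=0]=np.nan
    return W
def hsv(d): return cv2.cvtColor(d["frame"],cv2.COLOR_RGB2HSV)
def blobs(mask,W,amin=6):
    n,l,s,c=cv2.connectedComponentsWithStats(mask.astype(np.uint8))
    return [(s[i,4],c[i].round(1),np.nanmedian(W[l==i],0).round(4),np.nanmin(W[l==i],0).round(3),np.nanmax(W[l==i],0).round(3)) for i in range(1,n) if s[i,4]>=amin]
def down(a):  # tool down, closing axis (tool y) at world yaw a
    y=np.array([np.cos(a),np.sin(a),0]); z=np.array([0,0,-1.]); x=np.cross(y,z)
    return R.from_matrix(np.stack([x,y,z],1)).as_rotvec()
E
python3 - <<'E'
from h import *
for n in ("top","side"):
    d=dict(np.load(n+"0.npz")); W=cloud(d); H=hsv(d); f=d["frame"].astype(int)
    wk=(W[...,0]>.3)&(W[...,0]<1.)&(abs(W[...,1])<.62)
    print(n)
    for nm,m in (("white",(H[...,1]<60)&(H[...,2]>170)&(W[...,2]>.03)),("orange",(H[...,0]<20)&(H[...,1]>180)&(H[...,2]>180)),
      ("amber",(H[...,0]<20)&(H[...,1]>120)&(H[...,2]>60)&(W[...,2]>.01)),("blue",(H[...,0]>100)&(H[...,0]<120)&(H[...,1]>150)&(H[...,2]>120)),
      ("grey",(H[...,1]<50)&(H[...,2]>90)&(W[...,2]<.045)&(W[...,2]>.02)), ("knob",(W[...,2]>.2)&(W[...,2]<.23))):
        for b in blobs(m&wk,W): print(nm,b[0],*[x.tolist() for x in b[1:]])
E
```

```text
top
white 22952 [530.5, 95.4] [0.741, -0.4705, 0.4904] [0.508, -0.62, 0.452] [0.979, -0.278, 0.629]
white 1595 [321.7, 167.5] [0.6913, -0.0303, 0.1803] [0.568, -0.263, 0.033] [0.814, 0.224, 0.193]
white 950 [213.6, 158.2] [0.7331, 0.3202, 0.0386] [0.682, 0.241, 0.03] [0.787, 0.401, 0.047]
white 99 [262.1, 162.0] [0.7184, 0.1617, 0.049] [0.702, 0.146, 0.042] [0.736, 0.179, 0.055]
white 6 [388.0, 172.5] [0.649, -0.2167, 0.1857] [0.642, -0.217, 0.184] [0.656, -0.216, 0.187]
white 87 [417.1, 250.2] [0.4339, -0.3264, 0.0505] [0.406, -0.34, 0.03] [0.467, -0.308, 0.095]
white 353 [310.3, 257.2] [0.4121, 0.0093, 0.0348] [0.375, -0.085, 0.03] [0.456, 0.097, 0.133]
white 62 [212.0, 263.0] [0.3935, 0.2956, 0.1003] [0.382, 0.284, 0.091] [0.405, 0.308, 0.104]
white 61 [371.8, 262.4] [0.3973, -0.1774, 0.1002] [0.386, -0.19, 0.085] [0.407, -0.166, 0.108]
white 63 [187.9, 266.9] [0.3818, 0.3656, 0.1007] [0.37, 0.355, 0.076] [0.394, 0.378, 0.107]
orange 17 [182.6, 108.5] [0.9147, 0.439, 0.017] [0.899, 0.431, 0.009] [0.929, 0.446, 0.02]
amber 26 [460.8, 0.8] [0.96, -0.3271, 0.5063] [0.957, -0.339, 0.5
[... 5910 characters left out ...]
6, 0.2225, 0.0327] [0.762, 0.194, 0.02] [0.812, 0.229, 0.045]
grey 1693 [252.0, 316.7] [0.7323, 0.3328, 0.037] [0.68, 0.241, 0.02] [0.789, 0.402, 0.042]
grey 18 [351.5, 353.2] [0.5036, 0.4293, 0.0317] [0.5, 0.421, 0.024] [0.507, 0.433, 0.035]
knob 755 [282.3, 112.0] [0.6741, -0.3498, 0.2148] [0.508, -0.392, 0.2] [0.829, -0.311, 0.23]
knob 17 [335.0, 112.7] [0.4939, -0.3427, 0.2136] [0.49, -0.35, 0.202] [0.498, -0.339, 0.227]
knob 367 [221.9, 173.3] [0.817, 0.0311, 0.2151] [0.796, -0.138, 0.2] [0.872, 0.042, 0.23]
knob 74 [285.9, 154.4] [0.6545, -0.094, 0.2128] [0.643, -0.114, 0.201] [0.669, -0.087, 0.217]
knob 732 [178.4, 246.5] [0.8724, 0.2911, 0.2158] [0.791, 0.167, 0.2] [1.0, 0.317, 0.23]
```

Run:
```python
import cv2
t=cv2.imread("pics/top0.png")[120:280,160:420]; s=cv2.imread("pics/side0.png")[120:380,200:430]
cv2.imwrite("pics/c1.png",cv2.resize(t,None,fx=3,fy=3,interpolation=cv2.INTER_CUBIC)); cv2.imwrite("pics/c2.png",cv2.resize(s,None,fx=2.3,fy=2.3,interpolation=cv2.INTER_CUBIC))
```

```text
(no output)
```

View pics/c1.png

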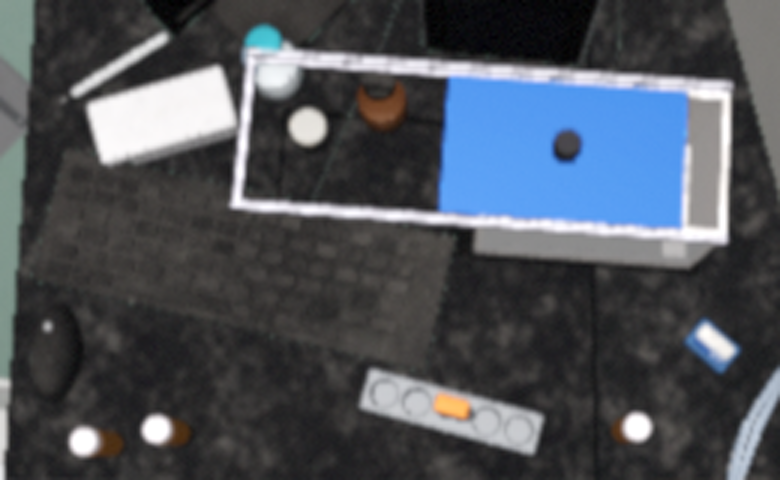

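View pics/c2.png

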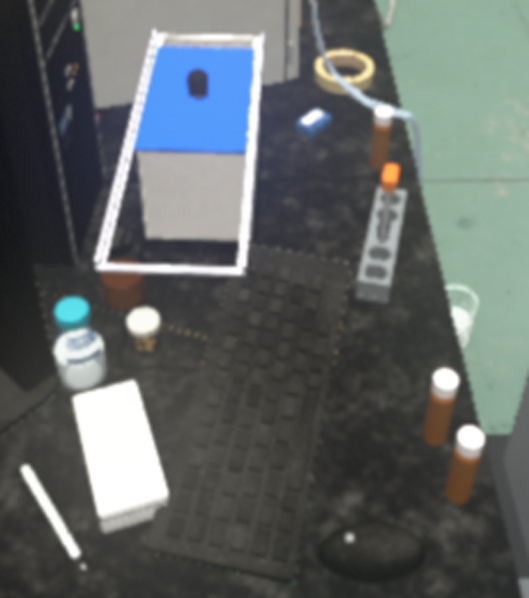

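The zoomed crops show three amber vials: caps at z≈0.100 near (.394,.296), (.382,.367) and (.397,−.178). The pale object at (.718,.162) is the 48 mm ferrules jar. The carrier is empty and the hatch is partly open. Next I'll get precise poses and check reach.

```bash
cat >> h.py <<'E'
def ray(d,uv,z):  # pixel -> world point at height z
    T=np.linalg.inv(d["camera_from_world"]); r=T[:3,:3]@[(uv[0]-d["cx"])/d["fx"],(uv[1]-d["cy"])/d["fy"],1]
    return T[:3,3]+r*(z-T[2,3])/r[2]
def rect(P,axis_hint):  # minAreaRect -> centre, yaw of the long axis (within 90deg of hint), sizes
    (cx,cy),(w,h),a=cv2.minAreaRect((P*1000).astype(np.float32)); a=np.radians(a)
    if h>w: a+=np.pi/2; w,h=h,w
    a=axis_hint+(a-axis_hint+np.pi/2)%np.pi-np.pi/2
    return np.array([cx,cy])/1000,a,(w,h)
def trim(P,lo=0.5):  # keep points away from isolated outliers
    from scipy.spatial import cKDTree
    n=[len(x) for x in cKDTree(P).query_ball_point(P,.008)]; return P[np.array(n)>=np.median(n)*lo*.7]
def carrier(d):
    W=cloud(d); H=hsv(d); ok=(W[...,0]>.3)&(W[...,0]<.6)&(abs(W[...,1])<.3)
    m=(H[...,0]<20)&(H[...,1]>150)&(H[...,2]>170)&(W[...,2]>.125)&(W[...,2]<.15)&ok
    P=W[m]; P=P[P[:,2]>.134] if (P[:,2]>.134).sum()>15 else P
    hc,_,hs=rect(P[:,:2],1.5)
    b=(W[...,2]>.027)&(W[...,2]<.041)&(np.hypot(W[...,0]-hc[0],W[...,1]-hc[1])<.115)&(H[...,1]<70)&ok
    c,a,s=rect(trim(W[b][:,:2]),np.pi/2); return hc,c,a,s,hs
def cabinet(d):
    W=cloud(d); q=(W[...,2]>.176)&(W[...,2]<.194)&(W[...,0]>.54)&(W[...,0]<.80)&(W[...,1]>-.262)&(W[...,1]<.25)
    c,a,s=rect(trim(W[q][:,:2],.2),np.pi/2)
    return c-0.117*np.array([np.cos(a),np.sin(a)]),a,s
E
python3 - <<'E'
from h import *
for n in ("top","side"):
    d=dict(np.load(n+"0.npz")); print(n,*carrier(d)); print(cabinet(d))
    W=cloud(d);H=hsv(d); c,a,_=cabinet(d)
    b=(H[...,0]>100)&(H[...,0]<120)&(H[...,1]>150)&(W[...,2]>.178)&(W[...,2]<.19)&(W[...,0]>.5)&(W[...,0]<.8)
    print("plate",rect(trim(W[b][:,:2]),1.57))
    k=(W[...,2]>.205)&(W[...,2]<.222)&(W[...,0]>.6)&(W[...,0]<.7)&(abs(W[...,1]+.1)<.1); P=W[k]; print("knob",cv2.minEnclosingCircle((P[:,:2]*1000).astype(np.float32)),P.mean(0),P[:,2].max())
    for g in [(.3935,.2956),(.3973,-.1774),(.3818,.3656)]:
        k=(W[...,2]>.085)&(W[...,2]<.11)&(np.hypot(W[...,0]-g[0],W[...,1]-g[1])<.03)&(H[...,1]<80)
        print("vial",cv2.minEnclosingCircle((W[k][:,:2]*1000).astype(np.float32)))
ca=1.57+.2
for p,y in [((.394,.296,.2),.0),((.382,.367,.2),0),((.397,-.178,.2),0),((.41,.007,.25),np.pi/2),((.41,.007,.12),0),((.43,.08,.2),0),((.39,-.065,.07),0),((.65,-.1,.19),1.57),((.65,.13,.19),1.57),((.68,-.13,.4),1.57)]:
    print(p,[None if (j:=ctrl.ik(p,down(y+k)) ) is None else j.round(2).tolist() for k in (0,np.pi)])
E
```

```text
top [0.41349945 0.00234969] [0.41526431 0.00594867] 1.3120305457934567 (186.09048461914062, 40.309478759765625) (22.926837921142578, 11.76930046081543)
(array([ 0.68592715, -0.14328562]), np.float64(1.5069406480736305), (470.2753601074219, 224.1241912841797))
plate (array([ 0.65638458, -0.10047878]), np.float64(1.5119531167193232), (230.1778564453125, 130.80801391601562))
knob ((655.7174682617188, -101.57042694091797), 14.253578186035156) [ 0.65396674 -0.1005836   0.21579799] 0.22046039095494696
vial ((393.7970886230469, 296.33685302734375), 12.309389114379883)
vial ((396.6946105957031, -177.78831481933594), 12.276637077331543)
vial ((381.811279296875, 367.09393310546875), 12.400310516357422)
side [0.41591452 0.00713371] [0.41559314 0.00613657] 1.3093287688675712 (189.2764129638672, 40.07133102416992) (31.901445388793945, 17.55356216430664)
(array([ 0.68577504, -0.1432972 ]), np.float64(1.5090240389943999), (471.1617431640625, 223.399169921875))
plate (array([ 0.65657428, -0.09917389]), np.float64(1.502404752105008), (232.5695037841797, 130.02734375))
knob ((655.3203125, -100.6110305
[... 692 characters left out ...]
, -0.09, -0.55, 2.09, -0.05, 1.13, -1.63]]
(0.41, 0.007, 0.12) [[0.5, 0.12, -0.64, 2.22, 0.1, 0.83, -0.2], [-1.4, 0.31, 1.44, 2.29, -0.41, 0.86, -2.83]]
(0.43, 0.08, 0.2) [[0.5, 0.06, -0.78, 2.09, 0.05, 1.02, -0.31], [0.95, 0.14, -1.27, 2.07, 0.16, 1.03, 2.75]]
(0.39, -0.065, 0.07) [[0.55, 0.18, -0.51, 2.29, 0.14, 0.7, -0.06], [-1.13, 0.56, 1.4, 2.35, -0.77, 0.85, -2.33]]
(0.65, -0.1, 0.19) [[0.53, 0.5, -0.59, 1.59, 0.3, 1.14, 1.44], [0.28, 0.45, -0.25, 1.6, 0.12, 1.1, -1.57]]
(0.65, 0.13, 0.19) [[0.27, 0.55, -0.72, 1.57, 0.38, 1.17, 1.04], [0.15, 0.5, -0.55, 1.58, 0.28, 1.14, -2.03]]
(0.68, -0.13, 0.4) [[0.52, 0.45, -0.58, 1.22, 0.24, 1.54, 1.55], [0.31, 0.4, -0.26, 1.24, 0.1, 1.52, -1.51]]
```

```bash
cat >> h.py <<'E'
LO=np.array([-2.61,-.41,-1.48,0,-1.57,.05,-2.85]); HI=np.array([2.61,2.15,1.57,2.5,4.71,1.97,2.85])
OFF=ctrl.grasp_offset  # negative: grasp point behind the TCP
def go(p,yaw):  # joint move; p = grasp point; either half turn, whichever stays well inside the ranges
    q0=ctrl.get_obs()["joint_positions"]; best=None; p=np.array(p,float)+[0,0,OFF]
    for k in (0,np.pi):
        q=ctrl.ik(p,down(yaw+k))
        if q is None: continue
        c=np.abs(q-q0).max()+ (5 if min((q-LO).min(),(HI-q).min())<.04 else 0)
        if best is None or c<best[0]: best=(c,q)
    if best is None: raise RuntimeError(f"no ik {p} {yaw}")
    ctrl.goto_joints(best[1])
def line(p,**k): return ctrl.move_straight(np.array(p,float)+[0,0,OFF],**k)
def gp(): return ctrl.get_obs()["tool_pos"]-[0,0,OFF]
def toolyaw():
    y=R.from_rotvec(ctrl.get_obs()["ee_rot"]).as_matrix()[:,1]; return np.arctan2(y[1],y[0])
def shots(tag):
    D={n:ctrl.get_image(n) for n in ("top","side")}
    for n,d in D.items(): cv2.imwrite(f"pics/{tag}_{n}.png",d["frame"][:,:,::-1])
    return D
def register(c,a,zg=.130):
    """clamp the head across its y, then x; returns carrier centre and yaw as felt"""
    u=np.array([np.cos(a),np.sin(a)])
    go([*c,.22],a); line([*c,zg]); ctrl.clamp(20); s=gp()[:2]@u; w1=ctrl.get_obs()["grip_width"]; ctrl.release(); line([*c,.21],vel=.25)
    go([*c,.21],a-np.pi/2); line([*c,zg]); ctrl.clamp(20); t=gp(); w2=ctrl.get_obs()["grip_width"]; b=toolyaw(); ctrl.release(); line([*t[:2],.22],vel=.25)
    v=np.array([np.sin(a),-np.cos(a)]); cc=s*u+(t[:2]@v)*v
    b=b+np.pi/2; b=a+(b-a+np.pi/2)%np.pi-np.pi/2
    print("registered",cc.round(4),round(b,4),"widths",w1,w2,"t",ctrl.get_obs()["time_s"]); return cc,b
E
python3 - <<'E'
from h import *; import json
go([.36,-.3,.3],0)
c,a=register(np.array([.4155,.0062]),1.311)
go([.394,.296,.25],0)
D=shots("reg"); r=[]
for n in D:
    k=carrier(D[n]); print(n,*k); r.append(np.r_[k[1],k[2]].tolist())
json.dump(dict(c=c.tolist(),a=a,ref=r),open("st.json","w"))
print(ctrl.get_obs()["time_s"],gp(),toolyaw())
E
```

```text
registered [0.416  0.0057] 1.311 widths 0.03324229146173782 0.01765719488109001 t 8.675
top [0.41273959 0.00358052] [0.4153223  0.00714993] 1.311878479295213 (185.38638305664062, 39.969932556152344) (23.051692962646484, 11.581253051757812)
side [0.41532578 0.00624549] [0.41618723 0.00910964] 1.3109033628620805 (185.78958129882812, 39.87253189086914) (34.01496505737305, 17.251285552978516)
9.9 [0.39484775 0.29355156 0.2491004 ] -0.0038940453087571015
```

```bash
cat >> h.py <<'E'
import json
def load(): s=json.load(open("st.json")); return s,np.array(s["c"]),s["a"]
def moved(s,D):
    m=[]
    for n,r in zip(("top","side"),s["ref"]):
        try: k=carrier(D[n]); m.append(np.r_[k[1],k[2]]-r)
        except Exception as e: print(n,e)
    print("moved",np.round(m,4).tolist()); return np.array(m)
ZG=.087
def pick(v,yaw):
    go([*v,.19],yaw); ctrl.pause(.2); line([*v,ZG],vel=.12); ctrl.clamp(30); print("grip",ctrl.get_obs()["grip_width"],gp().round(4)); line([*v,.24],vel=.25)
def place(t,yaw,u):
    """lower a vial over bore centre t with force watch; spiral when on the rim"""
    n=np.array([u[1],-u[0]]); go([*t,.24],yaw); line([*t,.135],vel=.2); ctrl.pause(.3)
    offs=[(0,0)]+[(r*np.cos(f),r*np.sin(f)) for r,k in ((.0012,6),(.0024,9)) for f in np.arange(k)*2*np.pi/k]
    for o in offs:
        q=t+o[0]*u+o[1]*n
        if o!=(0,0): line([*q,.126],vel=.05); ctrl.pause(.15)
        hit=line([*q,ZG+.0085],vel=.03,stop_force=4); z=gp()[2]
        if z<.112: break
    print("offset",np.round(o,4),"z",round(z,4),"hit",hit,"f",ctrl.get_obs()["ft_force"].round(1),"t",ctrl.get_obs()["time_s"])
    return z<.112, q
E
python3 - <<'E'
from h import *
s,c,a=load(); u=np.array([np.cos(a),np.sin(a)])
go([.40,-.1,.26],a-np.pi/2)
pick(np.array([.3968,-.1772]),a-np.pi/2)
D=shots("p1"); m=moved(s,D)
if len(m) and np.abs(m[:,:2]).max()<.006:
    ok,q=place(c-.073*u,a-np.pi/2,u)
    if ok: 
        ctrl.pause(.2); print(gp(), ctrl.get_obs()["ft_force"])
E
```

```text
grip 0.02390150381185269 [ 0.3974 -0.1774  0.0873]
moved [[0.0, -0.0001, -0.0006], [-0.0007, -0.0028, -0.0023]]
offset [0 0] z 0.0955 hit False f [ 0.7  1.5 -1.4] t 17.4917
[ 0.39729659 -0.06475098  0.09552498] [ 0.78174878  1.97871402 -0.99702823]
```

Run:
```python
from h import *
s,c,a=load(); u=np.array([np.cos(a),np.sin(a)]); y=a-np.pi/2
def up():
    ctrl.release(); p=gp(); line([*p[:2],.24],vel=.25)
up()
for v,b in (((.3940,.2963),.038),((.3822,.3671),.073)):
    pick(np.array(v),y)
    m=moved(s,shots("p_%d"%(b*1000)))
    if len(m)==0 or np.abs(m[:,:2]).max()>.006: print("STOP"); break
    ok,q=place(c+b*u,y,u)
    if not ok: print("STOP"); break
    up()
go([.36,-.25,.3],0); D=shots("after"); 
for n in D: print(carrier(D[n]))
cv2.imwrite("pics/a.png",np.hstack([cv2.resize(D["top"]["frame"][200:300,230:400,::-1],None,fx=2.3,fy=2.3),cv2.resize(D["side"]["frame"][150:250,300:440,::-1],None,fx=2.3,fy=2.3)]))
```

```text
grip 0.024121633288138936 [0.3945 0.2964 0.0874]
moved [[0.0196, -0.0069, 0.1836], [0.0189, -0.0071, 0.1799]]
STOP
(array([ 0.43330847, -0.00047985]), array([4.34954010e-01, 2.54043579e-04]), np.float64(1.4951114191437167), (185.19435119628906, 40.217288970947266), (27.927045822143555, 13.331217765808105))
(array([0.43560596, 0.00092465]), array([0.43532416, 0.00148031]), np.float64(1.4958704200543895), (188.6215057373047, 40.303489685058594), (32.664608001708984, 14.521485328674316))
```

View pics/a.png

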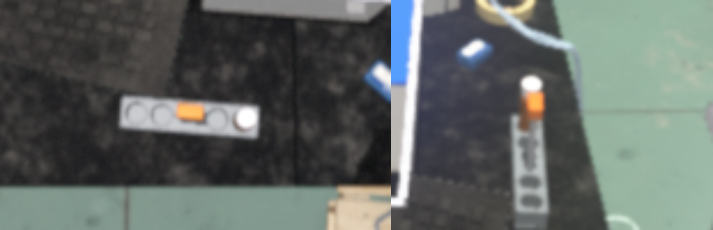

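The carrier was knocked to about (.435,.000) with yaw 1.495, and its first vial is still seated. The arm still holds the second vial, so I'll place it using the vision-corrected pose.

Run:
```python
from h import *
s,_,_=load(); c=np.array([.4355,-.0016]); a=1.495; u=np.array([np.cos(a),np.sin(a)]); y=a-np.pi/2
def up():
    ctrl.release(); p=gp(); line([*p[:2],.24],vel=.25)
D=shots("kn"); r=[np.r_[k[1],k[2]].tolist() for k in (carrier(D["top"]),carrier(D["side"]))]
s.update(c=c.tolist(),a=a,ref=r); json.dump(s,open("st.json","w"))
go([.43,-.1,.27],y)
ok,q=place(c+.038*u,y,u)
if ok:
    print(q-c-.038*u); up()
    pick(np.array([.3822,.3671]),y)
    m=moved(s,shots("p3"))
    if len(m) and np.abs(m[:,:2]).max()<.006:
        ok,q=place(c+.073*u,y,u)
        if ok:
            up(); go([.36,-.25,.3],0); D=shots("after2"); print(carrier(D["top"]),carrier(D["side"]),cabinet(D["top"]))
```

```text
offset [0 0] z 0.0956 hit False f [ 0.2  1.4 -1.1] t 30.5583
[-1.73472348e-18  0.00000000e+00]
grip 0.023811328729782925 [0.3827 0.3673 0.0874]
moved [[-0.0001, -0.0003, 0.0024], [-0.0001, -0.0001, 0.0054]]
offset [0 0] z 0.0956 hit False f [ 0.7  0.4 -1.6] t 39.45
(array([ 0.43332562, -0.00050581]), array([4.35075806e-01, 4.98199463e-05]), np.float64(1.4955637570548665), (185.74586486816406, 40.49495315551758), (27.730506896972656, 13.39044189453125)) (array([0.43562881, 0.00141964]), array([0.43518454, 0.00175964]), np.float64(1.4931228367577543), (190.0327911376953, 40.248313903808594), (33.41844940185547, 14.637863159179688)) (array([ 0.68562334, -0.14325962]), np.float64(1.5076407931242124), (470.00335693359375, 224.5855712890625))
```

```bash
cat >> h.py <<'E'
def cabinet2(d,k=(.6555,-.101),a=1.507):
    W=cloud(d); H=hsv(d)
    for _ in range(3):
        u=np.array([np.cos(a),np.sin(a)]); n=np.array([u[1],-u[0]])
        dx=(W[...,:2]-k)@n; q=(W[...,2]>.180)&(W[...,2]<.194)&(abs(dx)<.088)&(W[...,1]<.26)&(W[...,1]>-.27)&(H[...,1]<80)&(H[...,2]>120)
        P=W[q][:,:2]; x=(P-k)@n; y=(P-k)@u
        F=(x<-.06); B=x>.06
        pf=np.polyfit(y[F],x[F],1); pb=np.polyfit(y[B],x[B],1); a=a-(pf[0]+pb[0])/2
    xm=(np.polyval(pf,0)+np.polyval(pb,0))/2
    L=[np.percentile(y,.5),np.percentile(y,99.5)]
    c=np.array(k)+n*xm+u*(sum(L)/2-.117)
    return c,a,np.polyval(pb,0)-np.polyval(pf,0),L[1]-L[0],pf[0],pb[0]
E
python3 - <<'E'
from h import *
for n in ("top","side"): print(n,*cabinet2(dict(np.load(n+"0.npz"))))
d=dict(np.load("top0.npz")); W=cloud(d)
v=[W[190:200,u,2] for u in (345,)]; print(np.round(v,3))
print(W[130:205,345][:,[0,2]].round(3).tolist())
E
```

```text
top [ 0.65324025 -0.14127103] 1.5048444396870797 0.1483259894171249 0.4665863635992695 -0.004816611508676817 0.004816612578848791
side [ 0.653834   -0.13939674] 1.5046563152949715 0.14870124341865906 0.4644578026273818 -0.004806511422438806 0.004806512118404591
[[0.185 0.183 0.183 0.183 0.178 0.188 0.186 0.175 0.13  0.118]]
[[0.798, 0.129], [0.801, 0.113], [0.8, 0.105], [0.8, 0.096], [0.8, 0.087], [0.799, 0.083], [0.8, 0.068], [0.799, 0.064], [0.797, 0.06], [0.799, 0.043], [0.799, 0.034], [0.798, 0.025], [0.803, 0.002], [0.799, 0.003], [0.733, 0.187], [0.732, 0.183], [0.73, 0.18], [0.726, 0.183], [0.722, 0.184], [0.718, 0.187], [0.715, 0.186], [0.712, 0.186], [0.708, 0.192], [0.706, 0.187], [0.705, 0.182], [0.701, 0.184], [0.698, 0.186], [0.694, 0.187], [0.691, 0.187], [0.689, 0.186], [0.686, 0.185], [0.682, 0.188], [0.679, 0.187], [0.676, 0.188], [0.673, 0.186], [0.663, 0.214], [0.658, 0.22], [0.656, 0.218], [0.653, 0.218], [0.65, 0.218], [0.648, 0.214], [0.647, 0.209], [0.647, 0.198], [0.647, 0.185], [0.645, 0.181], [0.64, 0.188], [0.639, 0.184], [0.636, 0.182], [0.633, 0.185], [0.629, 0.187], [0.627, 0.184], [0.623, 0.186], [0.62, 0.189], [0.618, 0.185], [0.614, 0.19], [0.612, 0.185], [0.608, 0.188], [0.606, 0.184], [0.603, 0.186], [0.6, 0.184], [0.597, 0.185], [0.595, 0.183], [0.592, 0.183], [0.589, 0.183], [0.587, 0.178], [0.582, 0.188], [0.58, 0.186], [0.579, 0.175], [0.585, 0.13], [0.584, 0.118], [0.584, 0.102], [0.584, 0.084], [0.584, 0.07], [0.585, 0.05], [0.585, 0.032]]
```

Run:
```python
from h import *
K=np.array([.6555,-.1015]); a=1.505; u=np.array([np.cos(a),np.sin(a)]); C=np.array([.6535,-.1405])
go([.5,-.2,.33],a); go([*K,.29],a); ctrl.pause(.2); line([*K,.209],vel=.15,stop_force=10); ctrl.clamp(40)
p=gp(); print("knob",p,ctrl.get_obs()["grip_width"],(p[:2]-C)@u,ctrl.get_obs()["ft_force"])
e=C+u*.215; print(line([*e,p[2]],vel=.12,stop_force=25),gp(),ctrl.get_obs()["ft_force"])
e=C+u*.24; h=line([*e,p[2]],vel=.03,stop_force=10); ctrl.pause(.2); p=gp(); print(h,p,(p[:2]-C)@u,(p[:2]-C)@[u[1],-u[0]],ctrl.get_obs()["ft_force"])
ctrl.release(); ctrl.pause(.1); p=gp(); line([*p[:2],.30],vel=.25); go([.42,-.22,.33],a)
D=shots("open"); print(carrier(D["top"]),ctrl.get_obs()["time_s"])
for n in D:
    W=cloud(D[n]); k=(W[...,2]>.205)&(W[...,2]<.222)&(np.hypot(W[...,0]-p[0],W[...,1]-p[1])<.04); print(cv2.minEnclosingCircle((W[k][:,:2]*1000).astype(np.float32)))
cv2.imwrite("pics/b.png",cv2.resize(D["top"]["frame"][120:280,200:420,::-1],None,fx=3,fy=3))
```

```text
knob [ 0.65582956 -0.1016486   0.20981966] 0.026476507258810244 0.03892049855647657 [-1.37790854  0.51368575  3.20146373]
False [0.66787877 0.07443028 0.20985973] [1.45610831 1.61753349 0.66068264]
True [0.66845955 0.08296057 0.20981389] 0.2239606156884463 0.00023490647893319261 [-1.77666821  0.02123225  4.08470689]
(array([ 0.43334409, -0.00053067]), array([4.34866028e-01, 2.58728027e-04]), np.float64(1.495244044566003), (185.48312377929688, 40.0518798828125), (27.75161361694336, 13.231257438659668)) 50.95
((667.9871826171875, 84.07390594482422), 14.013371467590332)
((667.4735107421875, 85.59249877929688), 13.935700416564941)
```

View pics/b.png

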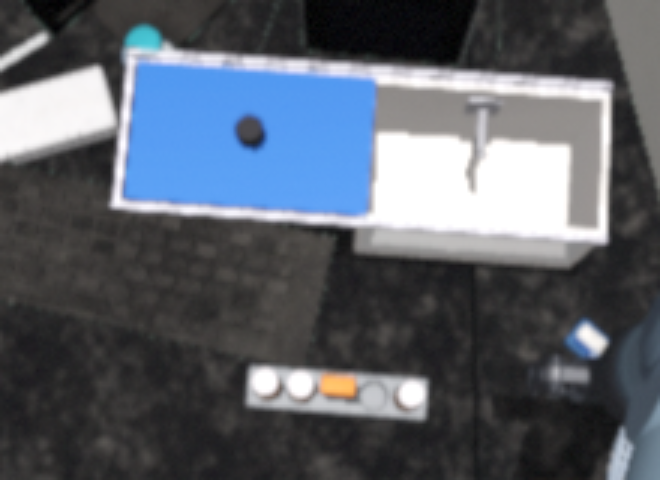

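Hatch is fully open (felt at its end stop, which puts the cabinet's y 2 mm lower in the robot frame), the three vials are seated and the hook is visible around crop (480,150). Next I'll lift the carrier to above the opening and check it there.

Run:
```python
from h import *
C=np.array([.6535,-.1425]); A=1.505; u=np.array([np.cos(A),np.sin(A)]); n=np.array([u[1],-u[0]])
D=shots("hk"); V=np.array([.6535,-.1405])
for k in D:
    W=cloud(D[k]); x=(W[...,:2]-V)@n; y=(W[...,:2]-V)@u; m=(abs(y)<.03)&(x>-.02)&(x<.05)&(W[...,2]>.10)&(W[...,2]<.16)
    for lo,hi in ((-.01,.01),(.01,.03),(.03,.05)):
        q=m&(x>lo)&(x<hi); print(k,lo,q.sum(),"y",np.round(np.percentile(y[q],[5,50,95]),4) if q.any() else 0,"z",np.round(np.percentile(W[...,2][q],[5,50,95]),3) if q.any() else 0, "xmin",x[q].min().round(4) if q.any() else 0)
s,c,a=load(); m=moved(s,D)
if np.abs(m[:,:2]).max()>.004: raise SystemExit
go([*c,.22],a); ctrl.pause(.2); line([*c,.131],vel=.12,stop_force=8); print(gp(),toolyaw()); ctrl.clamp(60)
print(ctrl.get_obs()["grip_width"]); p=gp(); line([*p[:2],.37],vel=.12)
print(ctrl.get_obs()["ft_force"],ctrl.get_obs()["grip_width"])
P=C-.029*n-.001*u
ty=toolyaw(); yaw=A+np.pi*round((ty-A)/np.pi)
ctrl.move_straight([*P,.37+OFF],down(yaw),vel=.12); ctrl.pause(.8); print(gp()-[*P,0],toolyaw()-yaw)
D=shots("above")
T=D["side"]["frame"][20:270,180:420,::-1]; cv2.imwrite("pics/ab.png",np.hstack([cv2.resize(T,(480,500)),cv2.resize(D["top"]["frame"][100:260,290:420,::-1],(320,500))[:, :]]))
print(ctrl.get_obs()["time_s"])
```

```text
top -0.01 7 y [-0.0025  0.0002  0.0032] z [0.146 0.15  0.152] xmin 0.0044
top 0.01 15 y [-0.0037 -0.0006  0.0027] z [0.133 0.138 0.149] xmin 0.0121
top 0.03 22 y [-0.0032  0.0003  0.0036] z [0.134 0.139 0.141] xmin 0.0307
side -0.01 8 y [-0.0037  0.0005  0.0027] z [0.136 0.145 0.149] xmin 0.0046
side 0.01 23 y [-0.0023  0.0016  0.0051] z [0.13  0.136 0.147] xmin 0.0106
side 0.03 20 y [-0.0025 -0.0005  0.0042] z [0.129 0.135 0.137] xmin 0.0306
moved [[-0.0001, -0.0001, 0.0006], [0.0003, -0.0008, 0.0054]]
[ 0.43614899 -0.00148212  0.13151656] -1.6465469223017588
0.03268959614228102
[-0.2789899  -0.51256573 -6.6171256 ] 0.03284660057938392
[ 9.76716020e-06 -9.80211866e-06  3.70003368e-01] -2.769392841739382e-05
58.7917
```

View pics/ab.png

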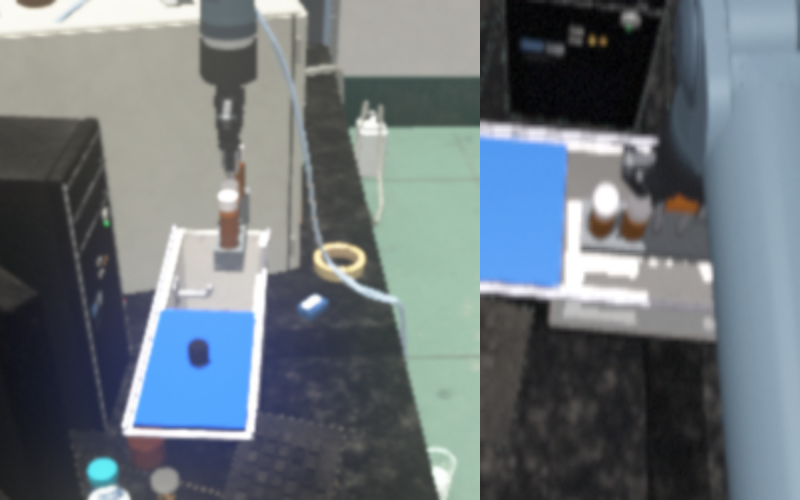

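The carrier hangs upright with its vials over the opening: block at about (230,250) in the side crop and parallel to the rails. I'll check its block position numerically, then lower it.

Run:
```python
from h import *
C=np.array([.6535,-.1425]); A=1.505; u=np.array([np.cos(A),np.sin(A)]); n=np.array([u[1],-u[0]]); V=np.array([.6535,-.1405])
D=shots("chk")
for k in D:
    W=cloud(D[k]); H=hsv(D[k]); x=(W[...,:2]-V)@n; y=(W[...,:2]-V)@u
    m=(abs(y)<.13)&(abs(x)<.065)&(W[...,2]>.262)&(W[...,2]<.282)&(H[...,1]<90)&(y>.02)
    if m.sum()>10: print(k,m.sum(),"x",np.percentile(x[m],[1,50,99]).round(4),"y",np.percentile(y[m],[1,99]).round(4),"z",np.percentile(W[...,2][m],[5,50,95]).round(4))
    m=(abs(y)<.13)&(abs(x)<.065)&(W[...,2]>.235)&(W[...,2]<.27)&(y>.08); 
    if m.sum()>10: print(k,"end",np.percentile(x[m],[2,50,98]).round(4),np.percentile(y[m],[50]).round(4),W[...,2][m].min())
```

```text
top 223 x [-0.0502 -0.0414 -0.0104] y [0.021  0.0912] z [0.266  0.2727 0.2778]
top end [-0.0501 -0.042  -0.0094] [0.0857] 0.2412504766365544
side 167 x [-0.0499 -0.0329 -0.0101] y [0.0232 0.0942] z [0.2632 0.2711 0.2791]
side end [-0.0492 -0.0298 -0.0105] [0.0894] 0.23793154160810115
```

Run:
```python
from h import *
C=np.array([.6535,-.1425]); A=1.505; u=np.array([np.cos(A),np.sin(A)]); n=np.array([u[1],-u[0]])
P=C-.028*n-.001*u; S=C+.028*n-.001*u
F=lambda: ctrl.get_obs()["ft_force"].round(1)
print(line([*P,.24],vel=.1,stop_force=8),F()); print(h:=line([*P,.171],vel=.05,stop_force=6),gp(),F())
if not h:
    ctrl.pause(.3); print(h:=line([*S,.171],vel=.05,stop_force=6),gp()-[*S,0],F())
if not h:
    ctrl.pause(.3); h=line([*S,.146],vel=.02,stop_force=4.5); print(h,gp(),F())
D=shots("seat"); print(ctrl.get_obs()["time_s"])
cv2.imwrite("pics/seat.png",cv2.resize(D["side"]["frame"][100:240,200:400,::-1],None,fx=3.5,fy=3.5))
```

```text
False [-0.4  0.2 -6.2]
False [ 0.62590241 -0.14168485  0.17153291] [ 0.5  0.1 -6.4]
False [-4.38804302e-04 -1.79838551e-05  1.70904612e-01] [ 1.4  0.1 -5.8]
True [ 0.68117079 -0.14537554  0.15146667] [0.8 0.3 6.3]
64.75
```

View pics/seat.png

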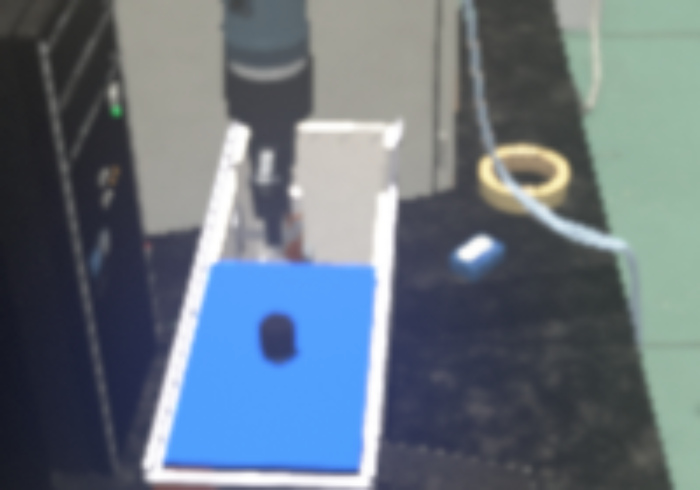

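Contact came at grasp z=0.1515, where the seat should be (0.151), and the hook carries the load. The picture shows the gripper inside the opening, clear of the rails. Next I'll release, withdraw and check.

Run:
```python
from h import *
F=lambda: ctrl.get_obs()["ft_force"].round(1)
p=gp(); ctrl.release(); ctrl.pause(.3); print(F()); print(line([*p[:2],.18],vel=.04,stop_force=4),F()); line([*p[:2],.34],vel=.2)
go([.45,-.3,.36],1.505); ctrl.pause(.3)
D=shots("hung"); print(ctrl.get_obs()["time_s"])
C=np.array([.6535,-.1425]); A=1.505; u=np.array([np.cos(A),np.sin(A)]); n=np.array([u[1],-u[0]]); V=np.array([.6535,-.1405])
W=cloud(D["top"]);H=hsv(D["top"]); x=(W[...,:2]-V)@n; y=(W[...,:2]-V)@u; m=(abs(y)<.1)&(abs(x)<.06)
o=m&(H[...,0]<20)&(H[...,1]>150)&(H[...,2]>170)&(W[...,2]>.14); print("head",o.sum(),np.median(x[o]),np.median(y[o]),np.median(W[...,2][o]))
c=m&(H[...,1]<60)&(W[...,2]>.115)&(W[...,2]<.138)&(x<.045)
for b in blobs(c,np.dstack([x,y,W[...,2]])): print(b[0],b[2])
cv2.imwrite("pics/hung.png",np.hstack([cv2.resize(D["top"]["frame"][120:220,290:420,::-1],(520,400)),cv2.resize(D["side"]["frame"][120:220,230:300,::-1],(280,400))]))
```

```text
[0.5 0.4 0.6]
False [ 0.3  0.2 -0.4]
69.0167
head 56 0.026006777249775286 -0.0004832475387167587 0.15792700723339448
59 [0.0254 0.0705 0.127 ]
60 [0.0253 0.0353 0.1271]
60 [ 0.0244 -0.074   0.1292]
```

View pics/hung.png

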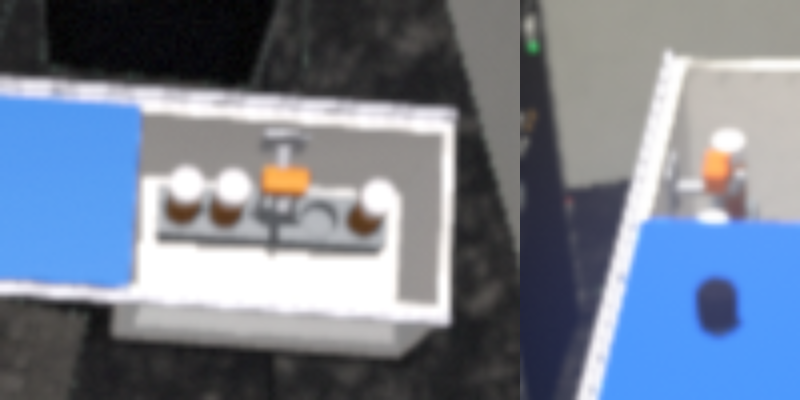

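The carrier hangs level from the hook: head top at 0.158, cap tops at 0.127–0.129 as expected. Now I'll close the hatch.

Run:
```python
from h import *
C=np.array([.6535,-.1425]); a=1.505; u=np.array([np.cos(a),np.sin(a)]); K=C+.226*u
go([.5,0.,.35],a); go([*K,.29],a); ctrl.pause(.3); line([*K,.209],vel=.15,stop_force=10); ctrl.clamp(40); print(ctrl.get_obs()["grip_width"])
z=gp()[2]; print(line([*(C+.012*u),z],vel=.12,stop_force=25),gp())
h=line([*(C-.012*u),z],vel=.03,stop_force=12); ctrl.pause(.3); p=gp(); print(h,p,(p[:2]-C)@u,ctrl.get_obs()["ft_force"])
ctrl.release(); ctrl.pause(.2); p=gp(); line([*p[:2],.30],vel=.25); go([.40,-.25,.36],a); ctrl.pause(.3)
D=shots("end"); print(ctrl.get_obs()["time_s"])
for n in D:
    W=cloud(D[n]); k=(W[...,2]>.205)&(W[...,2]<.222)&(np.hypot(W[...,0]-C[0],W[...,1]-C[1])<.05); q=np.array(cv2.minEnclosingCircle((W[k][:,:2]*1000).astype(np.float32))[0])/1000; print(q,(q-[.6535,-.1405])@u)
cv2.imwrite("pics/end.png",np.hstack([cv2.resize(D["top"]["frame"][100:280,160:430,::-1],(500,333)),cv2.resize(D["side"]["frame"][110:290,200:360,::-1],(296,333))]))
```

```text
0.026302677275416932
False [ 0.65381568 -0.13237554  0.20980423]
True [ 0.65314712 -0.14227411  0.20985219] 0.00020220273288140103 [ 0.76380779 -2.27598517  0.83437008]
78.2
[ 0.65239569 -0.14156615] -0.001136446991550157
[ 0.65292944 -0.14091325] -0.0004498730372360901
```

View pics/end.png

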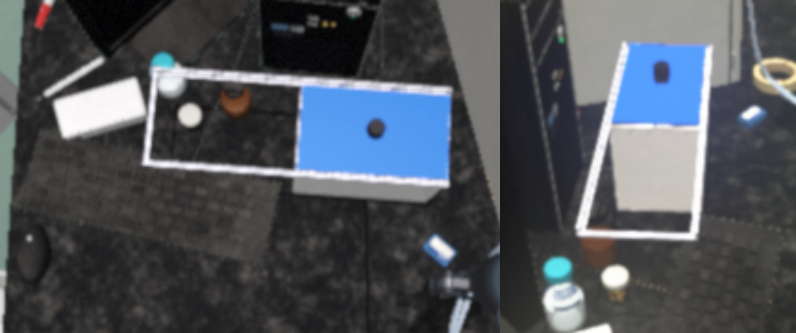

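The hatch covers the whole opening (knob at its closed position, end stop felt) and the bystanders look undisturbed. I'll hand it in.

```bash
python3 -c "
from station import ctrl
print(ctrl.sign_off())"
```

```text
the job is handed in; nothing more can be done
None
```

The job is handed in: all three vials present stand in the carrier, the carrier hangs freely on the hook in the cabinet, and the hatch is fully shut at about 78 s of the 210 s allowed.

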